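# Push the medicine box through the gap into the collection bay

### The arm

A 7-joint arm with a two-finger parallel gripper is mounted at the origin on the work surface. World frame = base frame: x ahead of the robot, y to its left, z up, the work surface at z = 0. Lengths are in m, angles in rad, forces in N, time in s.
With the tool pointing down it reaches from about 0.4 to 0.85 m from the base axis. Payload 4.5 kg.
Tool frame: the origin (TCP) lies at the very end of the fingers, on their centre line; the grasp point (between the pads) lies 19 mm behind it; z points along the fingers, y is the line along which they close (so a half turn about z gives the same grasp; the last joint's range is limited). The gripper opens to 88 mm and grips with 3 to 60 N. Pads are 18 mm wide; open, the fingers measure 123 mm over their backs; the gripper's body (75 mm by 187 mm) begins 45 mm behind the grasp point.
Start: joints at [-1.298, 0.689, -0.195, 1.565, 0.157, 0.902, -0.215], TCP at [0.148, 0.607, 0.239] pointing down, gripper open.
Joint ranges: [-3.01, 3.01], [-0.46, 2.08], [-1.47, 1.51], [0.13, 2.56], [-1, 4.14], [0.04, 2.09], [-2.66, 2.66]. Speed limits (rad/s): [2.57, 2.57, 3.14, 3.14, 3.14, 3.14, 3.14].

### API

Orientations are given as a unit quaternion [w, x, y, z].
In Python, from bench import * gives the robot as it stands. Calls block until the motion is done:
- goto(position, orientation): joint-space move of the TCP to a pose.
- move_linear(position, frame=None, rate=0.15, max_force=None): straight line of the TCP; frame=None keeps the orientation; rate is the mean speed in m/s. With max_force (N) it stops when the force on the tool has changed by that much, and returns True; else False.
- goto_joints(angles): joint-space move.
- grip(opening): opening from 0.0 (shut) to 1.0 (fully open); the grip force is fixed at half the most; returns when the fingers have stopped.
- dwell(seconds).
- solve_ik(position, orientation): joint angles nearest the present ones, or None.
- observe(): the state.
- read_camera(name): name is "scene" or "top" or "wrist"; returns a dict with "img" (384x512x3 uint8, red, green, blue), "camera_matrix" (3x3 intrinsics, pixels), "R" (3x3) and "t" (3): a world point X has camera coordinates R X + t; the wrist camera has in their place "mount" (4x4, takes a point from camera to tool coordinates, whose origin is the TCP and whose axes are the flange's). Camera axes: x right, y down, z forward; pixel columns grow to the right and rows downward; lengths in m; the calibration is good to about 2 mm. A picture is of the moment at which its call begins: read the wrist's pose just before it. There is no depth.
A pose or a line that the arm cannot do raises Unreachable and nothing moves.
- finish_job(): hands the job in; it is judged then, once.
The state is a dict: "t": time; "joints": joint angles; "qd": joint speeds; "tau": joint torques, N m; "eef_pos": TCP position; "tool_rot": TCP orientation; "force": force on the tool from outside, world axes, zero at the start; "wrist_torque": the same for the moment, N m; "width": opening from 0.0 (shut) to 1.0 (fully open); "gripper_force": force on a finger pad.
Only numpy, scipy, OpenCV 4.12 (cv2) and the standard library are available. Lean on these libraries where they do the work, as an engineer would, in place of code of your own. Each camera call takes 0.05 s, during which the arm holds its last target. There are 200 camera calls.

### The job

Push the filled medicine box (grey, white lid) along the counter with the fingers, through the gap between the two low metal kerbs, and on until its leading end rests against the stop bar at the back of the collection bay. It has to slide through the gap itself, a short end leading, stay flat on the counter and never be lifted or tipped. Leave the two jars and the steel tray where they are.

Things in the scene. Friction and masses are not known exactly. Their poses are not given: they have to be found in the camera images.
- pass: Fixed aluminium pass-through. Origin on the counter (z = 0), midway between its two kerbs; its level +x axis is the way to push, through the gap to the stop bar; y runs along the kerbs. Kerbs: 30 mm deep (x -15 to +15 mm), 30 mm high, edges rounded 6 mm, spanning y +48 to +168 and -168 to -48 mm: the gap is 96 mm wide.
- stop (a point): Middle of the near face of the stop bar (fixed, 110 mm wide, 14 mm thick, 30 mm high), 15 mm above the counter, at x = +190 mm in the pass-through's frame. The face looks back at the gap. A flat grey panel marks the bay between.
- medbox_mid (a point): Centre (25 mm up) of the loose medicine box: closed grey box, white lid, 120 mm long (its x), 90 mm wide (y), 50 mm high, upright sides, edges rounded 5 mm, 0.3 to 0.54 kg. Starts 120 to 160 mm before the gap, up to 35 mm off its centre line, turned up to 0.35 rad from the push direction. Slides with dry friction, stops when not pushed. Either end may lead.
- amber: Loose amber glass jar, 48 mm across, 85 mm high, beside the collection bay; origin at the centre of its underside. Leave alone.
- jar: Loose white plastic jar, 56 mm across, 75 mm high, on the other side of the collection bay; origin at the centre of its underside. Leave alone.
- tray: Loose open steel counting tray, 120 x 90 x 20 mm, beyond the medicine box, farther from the robot; origin at the centre of its underside. Leave alone.
There are look-alikes about, which are no part of the job. Of the things like the part that bears medbox_mid, leave any that is pink; of the rest the larger one is meant.

How it is judged:
By the outcome, as a careful person would: the job done as asked, in the order asked, and still so for the second after the job is handed in, with the robot touching nothing.
It also fails if it takes over 64 s, if anything falls off the work surface, if the arm or the gripper's body presses on something with over 40 N, if the wrist force passes 120 N, or if a joint passes its speed limit or range.

## Working session

There is one attempt and no reset: what is moved stays moved. The work goes in short steps, each a Python script; the robot and the scene stay as the last script left them, time stands still between calls to the robot, and variables do not carry over. Pictures are saved under pics/ and viewed, at most 10 in all, crops included, and the job is handed in when it is done.

```bash
mkdir -p pics
python3 - <<'E'
from bench import *
import cv2,numpy as np
for n in("top","scene"):
    c=read_camera(n); cv2.imwrite(f"pics/{n}0.png",c["img"][:,:,::-1])
    print(n,c["camera_matrix"].tolist(),c["R"].round(4).tolist(),c["t"].round(4).tolist())
s=observe();print(s["t"],s["tool_rot"],s["eef_pos"])
E
```

```text
top [[389.7547420973191, 0.0, 261.8327390977538], [0.0, 389.7547420973191, 196.17105180503583], [0.0, 0.0, 1.0]] [[-0.0122, -0.9999, -0.007], [-0.9842, 0.0132, -0.1765], [0.1766, 0.0048, -0.9843]] [0.0774, 0.565, 0.634]
scene [[378.73996698192803, 0.0, 250.48738063527938], [0.0, 378.73996698192803, 192.35453263929875], [0.0, 0.0, 1.0]] [[-0.8781, 0.4783, -0.0135], [0.2913, 0.512, -0.8081], [-0.3796, -0.7135, -0.5889]] [0.4897, -0.1549, 0.9812]
0.1 [-3.72698657e-05  1.19081053e-01  9.92884219e-01 -7.93524877e-04] [0.14774537 0.60671976 0.23800907]
```

View pics/top0.png

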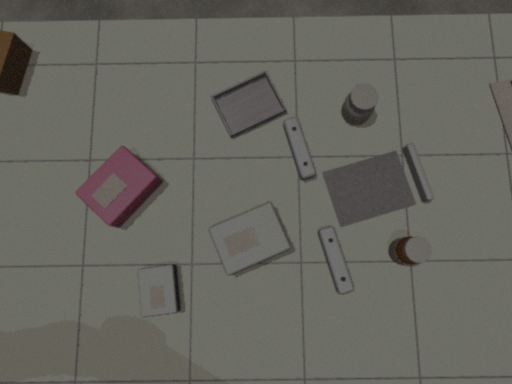

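View pics/scene0.png

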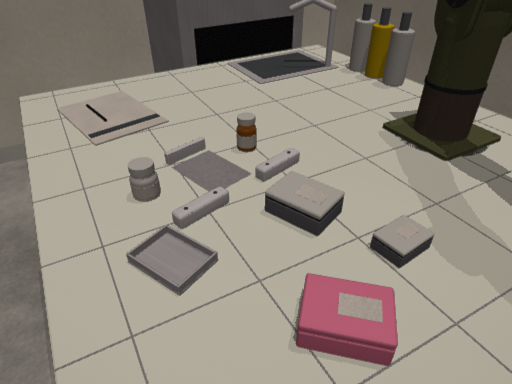

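Candidates for the medicine box in the top view are pink at (118,187), small grey at (158,290) and larger grey with a white lid at (250,238). Pink is excluded and the larger is meant, so I choose (250,238). Kerbs are at (299,148) and (336,260), the stop bar at (418,172), the tray at (249,104), and the jars at (360,104) and (412,250). Next is one close crop.

Run:
```python
import cv2
i=cv2.imread("pics/top0.png")[100:300,200:440]
i=cv2.convertScaleAbs(i,alpha=1.5)
cv2.imwrite("pics/crop1.png",cv2.resize(i,None,fx=3,fy=3,interpolation=cv2.INTER_CUBIC))
```

```text
(no output)
```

View pics/crop1.png

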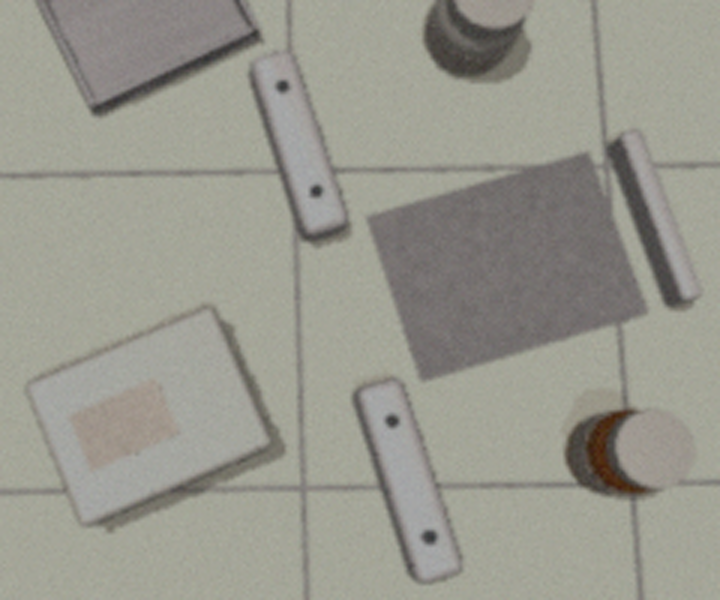

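The crop shows the larger grey box with a white lid and its corners at crop (27,384), (210,306), (270,442) and (84,523). Kerb screw holes are at (282,86), (316,191), (392,421) and (429,537). The bar's near top edge runs about (620,135) to (678,300).

```bash
cat > h.py <<'E'
from bench import *
import cv2, numpy as np
def ray(c,uv,z):
    "pixels of a fixed camera -> world points at height z"
    uv=np.atleast_2d(np.array(uv,float)); d=np.c_[uv,np.ones(len(uv))]@np.linalg.inv(c["camera_matrix"]).T@c["R"]
    o=-c["R"].T@c["t"]; return o+d*((z-o[2])/d[:,2])[:,None]
E
python3 - <<'E'
from h import *
c=read_camera("top"); np.set_printoptions(precision=4,suppress=True)
f=lambda p:np.array(p)/3+[200,100]
lid=ray(c,f([(27,384),(210,306),(270,442),(84,523)]),.05)
print("lid",lid[:,:2],[np.linalg.norm(lid[i]-lid[i-1]) for i in range(4)])
b=lid.mean(0);e=lid[1]+lid[2]-lid[0]-lid[3];print("box",b,np.arctan2(e[1],e[0]))
h=ray(c,f([(282,86),(316,191),(392,421),(429,537)]),.03)
k=h.mean(0);v=h[0]+h[1]-h[2]-h[3];yaw=np.arctan2(v[1],v[0])-np.pi/2
x=np.array([np.cos(yaw),np.sin(yaw)]);y=np.array([-x[1],x[0]])
print("pass",k,yaw,"holes in pass",[( (q-k)[:2]@x,(q-k)[:2]@y) for q in h])
print("kerb ends",[((q-k)[:2]@x,(q-k)[:2]@y) for q in ray(c,f([(270,58),(325,222),(380,384),(440,572)]),.03)])
s=ray(c,f([(632,134),(688,297)]),.03);print("stop bar ends in pass",[( (q-k)[:2]@x,(q-k)[:2]@y) for q in s])
s=ray(c,f([(369,216),(588,153),(647,312),(422,380)]),0);print("panel",[( (q-k)[:2]@x,(q-k)[:2]@y) for q in s])
print("box in pass",(b-k)[:2]@x,(b-k)[:2]@y)
E
```

```text
lid [[0.5112 0.1625]
 [0.5554 0.056 ]
 [0.4761 0.0229]
 [0.432  0.1292]] [np.float64(0.08587476628848689), np.float64(0.11530728845089427), np.float64(0.08590587772064824), np.float64(0.11513922884862464)]
box [0.4937 0.0926 0.05  ] -1.176918615022681
pass [ 0.5589 -0.0304  0.03  ] -1.293906570196156 holes in pass [(np.float64(0.00011343168463864822), np.float64(0.1433172754574968)), (np.float64(-0.00011343168463865117), np.float64(0.07304596037006236)), (np.float64(0.0002763056884826956), np.float64(-0.07329632483329082)), (np.float64(-0.00027630568848275195), np.float64(-0.14306691099426858))]
kerb ends [(np.float64(-0.0015798099188479974), np.float64(0.16298459651057157)), (np.float64(-0.0007841023926917966), np.float64(0.05292272566609022)), (np.float64(0.0003439814948207548), np.float64(-0.05048767927435689)), (np.float64(-0.0005298085186886203), np.float64(-0.16361903588798382))]
stop bar ends in pass [(np.float64(0.1972830606755521), np.float64(0.051756566510750994)), (np.float64(0.19381307161522746), np.float64(-0.05356408798098816))]
panel [(np.float64(0.03254075161944061), np.float64(0.054511662359662226)), (np.float64(0.1798233490200149), np.float64(0.053750716606543125)), (np.float64(0.17968376656638357), np.float64(-0.053895543387210365)), (np.float64(0.0314414991168341), np.float64(-0.05415444357967634))]
box in pass -0.13619123385075182 -0.029104824059889362
```

```bash
cat >> h.py <<'E'
K=np.array([.5589,-.0304]); YAW=-1.294
PX=np.array([np.cos(YAW),np.sin(YAW)]); PY=np.array([-PX[1],PX[0]])
W=lambda x,y,z:np.r_[K+x*PX+y*PY,z]
P=lambda w:np.array([(np.array(w)[:2]-K)@PX,(np.array(w)[:2]-K)@PY])
def down(a):
    "tool down, closing axis at world angle a"
    return np.array([0,np.cos(a/2+0),np.sin(a/2),0]) if 0 else np.array([0,np.cos((a+np.pi/2)/2),np.sin((a+np.pi/2)/2),0])
def box():
    "box pose in pass frame, from the lid seen by the top camera"
    c=read_camera("top"); return c
E
python3 - <<'E'
from h import *
from scipy.spatial.transform import Rotation as Ro
np.set_printoptions(precision=3,suppress=True)
c=read_camera("top")
print("amber",P(ray(c,[200+655/3,100+450/3],.085)[0]),"jar",P(ray(c,[363,96],.075)[0]))
print("tray near corner",[P(q) for q in ray(c,[[232,136],[286,111]],.01)])
q=down(.5);print(Ro.from_quat(q[[1,2,3,0]]).as_matrix()[:,1],np.cos(.5),np.sin(.5))
for nm,p,aa in(("side hi",W(-.136,-.112,.12),(YAW,YAW+np.pi)),("side",W(-.136,-.112,.015),(YAW,YAW+np.pi)),("rear",W(-.23,0,.025),(YAW+np.pi/2,YAW-np.pi/2)),("end",W(.061,0,.025),(YAW+np.pi/2,YAW-np.pi/2))):
  for a in aa:
    j=solve_ik(p,down(a));print(nm,p,round(a,2),None if j is None else np.array(j))
E
```

```text
amber [ 0.122 -0.129] jar [0.127 0.151]
tray near corner [array([-0.114,  0.17 ]), array([-0.   ,  0.189])]
[0.878 0.479 0.   ] 0.8775825618903728 0.479425538604203
side hi [0.414 0.07  0.12 ] -1.29 [-0.362  0.689  0.137  2.282 -0.462  0.196 -1.095]
side hi [0.414 0.07  0.12 ] 1.85 [-0.077  0.689 -0.316  2.268  0.769  0.288  0.775]
side [0.414 0.07  0.015] -1.29 [-0.288  0.93   0.02   2.312  3.301  0.101  1.413]
side [0.414 0.07  0.015] 1.85 [ 0.094  0.99  -0.613  2.292  1.653  0.504 -0.092]
rear [0.496 0.191 0.025] 0.28 [-0.436  0.923 -0.03   1.983  0.101  0.237 -0.276]
rear [0.496 0.191 0.025] -2.86 [-0.108  0.988 -0.592  1.965  1.092  0.553  1.933]
end [ 0.576 -0.089  0.025] 0.28 [ 0.185  0.955 -0.193  1.823  0.411  0.403 -0.031]
end [ 0.576 -0.089  0.025] -2.86 [ 0.535  1.102 -0.855  1.804  1.146  0.832  2.494]
```

```bash
cat > s1.py <<'E'
from h import *
a=down(YAW+np.pi)
goto(W(-.136,-.112,.15),a)
move_linear(W(-.136,-.112,.015)); f0=observe()["force"]
for y in(-.085,-.07,-.058):
    move_linear(W(-.136,y,.015),rate=.04); s=observe(); print(y,P(s["eef_pos"]),(s["force"]-f0).round(1),round(s["t"],1))
move_linear(W(-.136,-.100,.015)); move_linear(W(-.136,-.100,.13))
goto(W(-.29,-.04,.13),down(YAW+np.pi/2))
c=read_camera("top");cv2.imwrite("pics/top1.png",cv2.resize(cv2.convertScaleAbs(c["img"][100:300,200:440,::-1],alpha=1.5),None,fx=3,fy=3,interpolation=cv2.INTER_CUBIC))
print(observe()["t"])
E
python3 s1.py
```

```text
Traceback (most recent call last):
  File "s1.py", line 4, in <module>
    move_linear(W(-.136,-.112,.015)); f0=observe()["force"]
    ~~~~~~~~~~~^^^^^^^^^^^^^^^^^^^^^
bench.Unreachable: the arm cannot follow that straight line within its joint ranges
```

Run:
```python
from h import *
np.set_printoptions(precision=3,suppress=True)
s=observe();print(s["t"],P(s["eef_pos"]),s["eef_pos"],s["joints"])
for a in(YAW+np.pi,YAW):
  for y in(-.112,-.1,-.085,-.07,-.055):
    for z in (.15,.1,.06,.03,.015):
        j=solve_ik(W(-.136,y,z),down(a)); print(round(a,2),y,z,None if j is None else np.array(j))
```

```text
2.375 [-0.137 -0.111] [0.414 0.071 0.15 ] [-0.048  0.626 -0.359  2.242  0.612  0.365  0.926]
1.85 -0.112 0.15 [-0.047  0.626 -0.358  2.243  0.612  0.365  0.926]
1.85 -0.112 0.1 [-0.158  0.726 -0.19   2.284  0.735  0.188  0.821]
1.85 -0.112 0.06 [-0.159  0.82  -0.191  2.301  1.362  0.142  0.198]
1.85 -0.112 0.03 [ 0.392  1.241 -1.257  2.277  1.508  1.124  0.029]
1.85 -0.112 0.015 [ 0.392  1.284 -1.258  2.278  1.545  1.15   0.013]
1.85 -0.1 0.15 [-0.038  0.636 -0.373  2.21   0.6    0.394  0.941]
1.85 -0.1 0.1 [-0.137  0.732 -0.223  2.249  0.715  0.228  0.841]
1.85 -0.1 0.06 [-0.228  0.82  -0.079  2.269  0.818  0.079  0.749]
1.85 -0.1 0.03 [ 0.313  1.119 -1.044  2.246  1.497  0.895  0.064]
1.85 -0.1 0.015 [ 0.391  1.285 -1.258  2.243  1.53   1.152  0.05 ]
1.85 -0.085 0.15 [-0.028  0.648 -0.39   2.167  0.587  0.428  0.958]
1.85 -0.085 0.1 [-0.116  0.741 -0.258  2.205  0.691  0.273  0.867]
1.85 -0.085 0.06 [-0.194  0.823 -0.135  2.224  0.785  0.14   0.782]
1.85 -0.085 0.03 [-0.158  0.892 -0.193  2.227  1.362  0.153  0.208]
1.85 -0.085 0.015 [ 0.212  1.062 -0.831  2.208  1.506  0.703  0.08
[... 1503 characters left out ...]
.085 0.015 None
-1.29 -0.07 0.15 [-0.502  0.678  0.366  2.149 -0.594  0.413 -0.952]
-1.29 -0.07 0.1 [-0.533  0.798  0.429  2.183 -0.986  0.366 -0.563]
-1.29 -0.07 0.06 [-0.408  0.848  0.216  2.191 -0.958  0.198 -0.608]
-1.29 -0.07 0.03 [-0.287  0.894  0.017  2.19  -0.221  0.06  -1.35 ]
-1.29 -0.07 0.015 [-0.233  0.923 -0.071  2.188  1.064  0.065 -2.633]
-1.29 -0.055 0.15 [-0.506  0.691  0.375  2.107 -0.575  0.443 -0.976]
-1.29 -0.055 0.1 [-0.534  0.806  0.432  2.14  -0.92   0.39  -0.637]
-1.29 -0.055 0.06 [-0.41   0.852  0.22   2.148 -0.828  0.225 -0.742]
-1.29 -0.055 0.03 [-0.288  0.896  0.018  2.146 -0.137  0.1   -1.434]
-1.29 -0.055 0.015 [-0.287  0.928  0.017  2.146 -0.2    0.069 -1.372]
```

Run:
```python
from h import *
np.set_printoptions(precision=3,suppress=True)
a=down(YAW+np.pi)
j=np.array([.39,1.284,-1.258,2.278,1.545,1.15,.013]); j[1]-=.3; j[5]-=.15
goto_joints(j); s=observe(); print(s["t"],s["eef_pos"],P(s["eef_pos"]))
for y,z in((-.112,.12),(-.112,.015),(-.055,.015)): print(solve_ik(W(-.136,y,z),a))
```

```text
3.2667 [0.476 0.086 0.129] [-0.135 -0.047]
[ 0.404  0.981 -1.236  2.244  1.246  0.976  0.211]
[ 0.348  1.206 -1.132  2.28   1.556  1.008  0.003]
[ 0.336  1.207 -1.12   2.115  1.46   1.009  0.185]
```

Good branch, so I continue with the side push.

```bash
sed -i 's/W(-.136,-.112,.15),a/W(-.136,-.112,.12),a/; s/goto(W(-.29,-.04,.13)/goto(W(-.28,-.02,.13)/' s1.py; python3 s1.py
```

```text
-0.085 [-0.13613125 -0.08516612] [-3.9  2.5 -0.3] 5.3
-0.07 [-0.13542189 -0.06912685] [-1.4 -0.7 -0.5] 5.9
-0.058 [-0.13558499 -0.05817589] [-3.8 -0.3  0.1] 6.3
9.0833
```

View pics/top1.png

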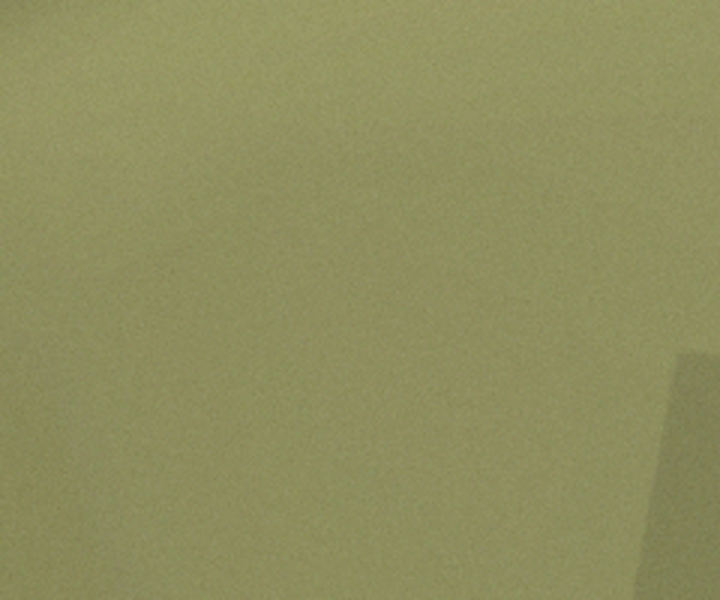

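The arm blocks the top camera. I'll clear it by going to the start pose and look again.

```bash
cat > look.py <<'E'
import sys
from h import *
n=sys.argv[1]
c=read_camera("top");cv2.imwrite(f"pics/{n}.png",cv2.resize(cv2.convertScaleAbs(c["img"][100:300,200:440,::-1],alpha=1.5),None,fx=3,fy=3,interpolation=cv2.INTER_CUBIC))
print(observe()["t"])
E
python3 -c "
from h import *
goto_joints([-1.298, 0.689, -0.195, 1.565, 0.157, 0.902, -0.215])"; python3 look.py top2
```

```text
10.9583
```

View pics/top2.png

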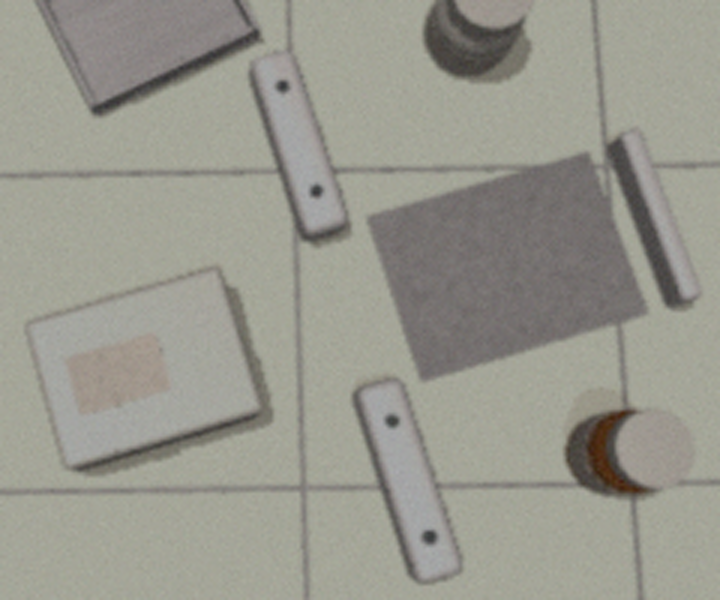

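The box is now squared, with lid corners at crop (26,325), (218,268), (261,413) and (68,468). Everything else is unmoved.

```bash
cat > pose.py <<'E'
import sys
from h import *
c=read_camera("top"); v=np.array(eval(sys.argv[1]))/3+[200,100]
l=np.array([P(q) for q in ray(c,v,.05)]); e=l[1]+l[2]-l[0]-l[3]
print(l.round(4).tolist(),"centre",l.mean(0).round(4),"yaw",np.arctan2(e[1],e[0]).round(4))
E
python3 pose.py "[(26,325),(218,268),(261,413),(68,468)]"
```

```text
[[-0.1901, 0.0402], [-0.073, 0.0406], [-0.0739, -0.0478], [-0.1887, -0.0462]] centre [-0.1314 -0.0033] yaw -0.005
```

```bash
cat > s2.py <<'E'
from h import *
a=down(YAW+np.pi/2)
grip(.5)
goto(W(-.235,-.003,.13),a); move_linear(W(-.235,-.003,.025)); f0=observe()["force"]
move_linear(W(-.202,-.0033,.025),rate=.08)
move_linear(W(-.154,.0,.025),rate=.03)
s=observe(); print(P(s["eef_pos"]),s["joints"].round(2) if hasattr(s["joints"],"round") else s["joints"],np.round(s["force"]-f0,1),s["t"])
move_linear(W(-.175,0,.025)); move_linear(W(-.175,0,.13))
goto_joints([-1.298, 0.689, -0.195, 1.565, 0.157, 0.902, -0.215])
E
python3 s2.py && python3 look.py top3
```

```text
[-1.53932918e-01 -6.69369763e-05] [-0.29  0.92 -0.03  1.99  0.1   0.23 -0.13] [-0.5  1.3 -1.5] 16.9333
20.2917
```

View pics/top3.png

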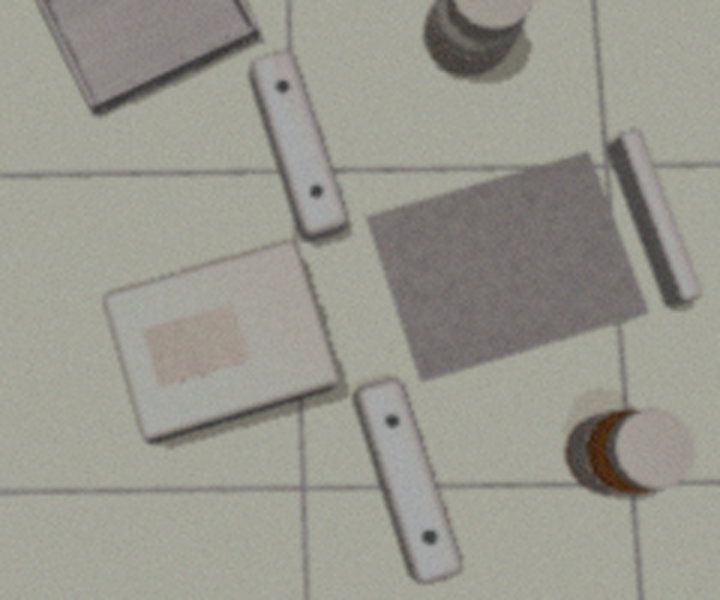

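The box sits just before the gap, with lid corners at about (105,296), (296,240), (338,384) and (148,441).

```bash
python3 pose.py "[(105,296),(296,240),(338,384),(148,441)]"
```

```text
[[-0.1412, 0.0435], [-0.0241, 0.0435], [-0.0264, -0.0445], [-0.1407, -0.0446]] centre [-0.0831 -0.0005] yaw 0.0003
```

```bash
cat > s3.py <<'E'
from h import *
a=down(YAW+np.pi/2)
goto(W(-.185,0,.13),a); move_linear(W(-.185,0,.025)); move_linear(W(-.158,-.0002,.025),rate=.06)
def rep(*k): s=observe(); print(*k,P(s["eef_pos"]).round(4),np.round(s["force"],1),round(s["t"],1))
for x in(-.10,-.04,.045):
    r=move_linear(W(x,.0,.025),rate=.04,max_force=20); rep(x,r)
    if r: raise SystemExit("blocked")
r=move_linear(W(.07,0,.025),rate=.02,max_force=10); rep("end",r)
E
python3 s3.py
```

```text
-0.1 False [-0.0998 -0.0001] [-0.5  1.6 -1.6] 25.5
-0.04 False [-0.0399 -0.0001] [-0.   1.1 -0.7] 27.2
0.045 False [0.0448 0.    ] [-0.9  4.   0.5] 29.4
end True [ 0.0593 -0.0001] [-1.  -0.6  0.9] 30.3
```

```bash
python3 - <<'E' && python3 look.py top4
from h import *
def rep(*k): s=observe(); print(*k,P(s["eef_pos"]).round(4),np.round(s["force"],1),round(s["t"],1))
r=move_linear(W(.070,0,.025),rate=.01,max_force=12); rep("press",r)
move_linear(W(.03,0,.025),rate=.06); move_linear(W(.03,0,.15))
goto_joints([-1.298, 0.689, -0.195, 1.565, 0.157, 0.902, -0.215]); rep("away")
E
```

```text
press True [ 0.059  -0.0005] [-0.1  0.1  0.8] 31.1
away [-0.7253 -0.2199] [ 0.2 -0.9 -0.5] 35.5
35.6
```

View pics/top4.png

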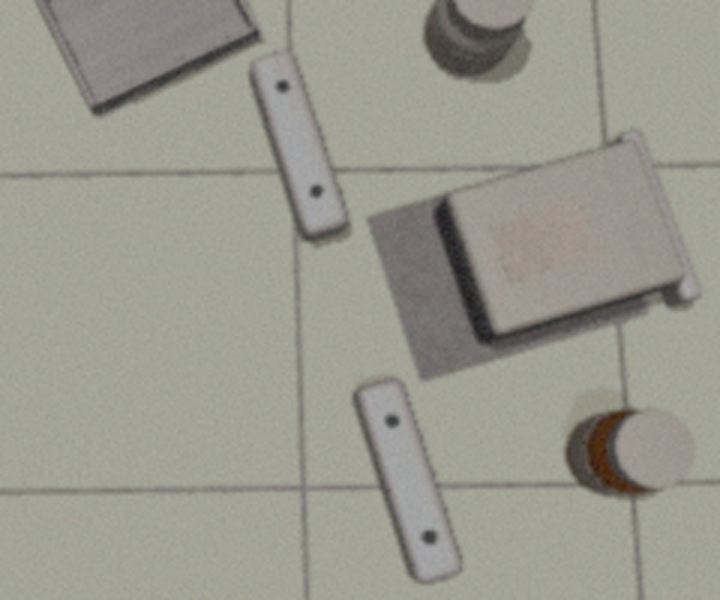

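The box is in the bay and abuts the bar. The jars, tray and kerbs are unchanged. Quick numeric check, then hand in.

```bash
python3 pose.py "[(448,196),(633,138),(686,278),(494,335)]"; python3 -c "
from h import *
dwell(.3); print(finish_job())"
```

```text
[[0.0703, 0.0432], [0.1877, 0.0454], [0.1876, -0.0435], [0.069, -0.0432]] centre [0.1287 0.0005] yaw 0.0082
the job is handed in; nothing more can be done
None
```

The job is handed in: the medicine box slid flat through the gap, short end leading, and rests against the stop bar, with the jars and tray where they were and the arm clear, at about 36 s.

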